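# Punch a loyalty card with the mallet and hang the mallet back

## Robot

A 6-joint arm with a two-finger parallel gripper is mounted at the origin on a cart in front of the work surface, level with it; the furniture and walls round the work are solid. World frame = base frame: x ahead of the robot, y to its left, z up, the work surface at z = 0. Lengths are in mm, angles in rad, forces in N, time in s.
With the tool pointing down it reaches from about 425 to 950 mm from the base axis. Payload 14.7 kg.
Tool frame: the origin (TCP) lies at the very end of the fingers, on their centre line; the grasp point (between the pads) lies manip.grip_depth behind it (manip.grip_depth is the distance from the TCP to the grasp point, in mm); z points along the fingers, y is the line along which they close (so a half turn about z gives the same grasp; the last joint's range is limited). The gripper opens to 85 mm and grips with 20 to 120 N. Pads are 22 mm wide; open, the fingers measure 114 mm over their backs; the gripper's body (76 mm by 85 mm) begins 54 mm behind the grasp point. The pads swing forward as they close: fully open they stand 13 mm farther back than shut.
Start: joints at [1.286, 0.48, 1.596, -0, 1.065, -0.047], TCP at [153.093, 631.708, 231.297] pointing down, gripper open.
Joint ranges: [-2.75, 2.75], [-0.82, 2.05], [0.23, 2.67], [-1.56, 4.7], [0.09, 2.69], [-2.92, 2.92]. Speed limits (rad/s): [1.89, 1.89, 2.39, 3.01, 3.01, 3.01].

## Interface

Orientations are given as [roll, pitch, yaw] about the fixed x, y, z axes, in that order (R = Rz(yaw) Ry(pitch) Rx(roll)).
In Python, from cell import manip gives the robot as it stands.
- The arm moves only by the shell command python3 -m pendant 'ROWS' [OPENING]. ROWS is JSON, a list that holds one entry, the list of rows, each a list of 4 numbers: the shift along the tool's x, y, z in m, then the turn about the tool's z in degrees. A call has 1 to 8 rows; each row shifts and turns the commanded pose from where the row before left it, along the tool's axes as they then stand; what a row does not reach is not made up. A row lasts 1/12 s, in which the tool goes at most 41.7 mm and 7.16 degrees, less where a joint would pass 70% of its speed; a pose out of reach is approached as far as the arm can. A call is refused whole if a number of a shift passes 0.0417 or a number of a turn 7.16, either way. A call with a gripper value outside its range is refused whole. OPENING is the finger opening in m, from 0 to 0.0854, set as the call begins (- or left out, the last holds). The fingers move at their own pace and stop on an object; the grip force is fixed at half the most. Time passes only in rows, so rows that do not move let the fingers close. It gives the time, the measured TCP pose, the force, the opening and the grip force at its end, in the units of the state.
- manip.sense(): the state, without advancing time (a new reading comes with each control period).
- manip.grab_frame(name): name is "side" or "top" or "wrist"; returns (picture, depth): 420x560x3 uint8, red, green, blue; 420x560 float32, mm along the optical axis (not along the pixel's ray), 0 where there is no reading.
- manip.calibration(name): a dict with "K" (3x3 intrinsics, pixels), "origin" and "attitude" of the camera in the world; the wrist camera has in their place "T_tool_cam" (4x4, takes a point from camera to tool coordinates, whose origin is the TCP and whose axes are the flange's). Camera axes: x right, y up, looking along -z (the intrinsics and any distortion apply to the point x, -y, -z); pixel columns grow to the right and rows downward; lengths in mm; the calibration is good to about 2 mm. The wrist camera is an equidistant fisheye: a pixel r from the principal point sees the ray r / f radians off the axis. A picture is of the moment at which its call begins: read the wrist's pose just before it. calibration takes no time and is no camera call.
- manip.hand_in(): hands the job in; it is judged then, once.
The state is a dict: "t": time; "qpos": joint angles; "dq": joint speeds; "joint_torque": joint torques, N m; "position": TCP position; "tcp_rot": TCP orientation; "force": force on the tool from outside, world axes, zero at the start; "wrist_torque": the same for the moment, N m; "width": finger opening in mm; "finger_force": force on a finger pad.
Only numpy, scipy, OpenCV 4.12 (cv2) and the standard library are available. Lean on these libraries where they do the work, as an engineer would, in place of code of your own. Each camera call takes 0.05 s, during which the arm holds its last target. There are 200 camera calls.

## Task

Lift the wooden mallet off its two-hook stand by the handle and strike the sprung pin of the card punch with its head, a brisk blow rather than a slow push, that drives the pin fully down so that it punches the card. Then hang the mallet level across both hooks again, head outside the same end hook as before and close to it so that its weight does not tip it off; set it down gently rather than letting it drop. Touch the pin with nothing but the mallet, and do not disturb the espresso cup, the steel pitcher and the glass shaker that stand nearby.

Things in the scene. Friction and masses are not known exactly. Their poses are not given: they have to be found in the camera images.
- mallet_grip (a point): Grip point of the wooden mallet, on the axis of its pale handle (22 mm wide in y, 26 mm high in z). +x points along the handle to the head, whose centre is 75 mm ahead; the handle ends 115 mm behind. z is up while it hangs. 0.16 to 0.26 kg, balances about 24 mm ahead of this point. At the start it hangs level on the stand's two hooks, this point 103 mm above the worktop.
- mallet_head (a point): Centre of the mallet's barrel-shaped wooden head, on the handle's axis; same axes as mallet_grip. The head is 68 mm long along z, so its flat striking faces (42 mm across) lie 34 mm below and above this point; 47 mm across at the waist.
- stand_seat (a point): Where mallet_grip lies when the mallet hangs properly: 103 mm above the worktop, over the fixed stand (dark wooden base 160 x 84 x 16 mm). +x runs along the line of the two hooks to the end where the head belongs. Hooks at x = +43 and -59 mm. Up to 5 mm further back (-x) or 10 mm further out (+x) is fine; beyond 17 mm out the mallet tips off head first.
- head_hook (a point): Middle of the inner floor of the hook beside the head; same axes as stand_seat, 13 mm below and 43 mm ahead of it. Both hooks are upturned U's of 8 mm steel rod, 28 mm wide inside (y), with lips that flare outward and end 30 mm above this point. The head hangs just beyond this hook, the handle lies in both.
- punch_pin_top (a point): Centre of the flat top of the punch's steel pin head, a button 24 mm across; 110 mm above the worktop when up, moving straight down. It stands over a C-shaped grey punch (dark steel base 130 x 90 x 14 mm, fixed) with a white card in its throat. Nothing else of the punch is higher than 74 mm.
- punch_pin (a joint): Travel of the punch pin in m: 0 up, 0.022 fully down on its stop. Sprung (about 2 N to start it, 7 N at the bottom), it comes back up by itself. A blow is brisk when it moves the pin faster than 0.05 m/s: a straight stroke of the mallet at 0.1 to 0.25 m/s, started a few cm above and carried through the whole travel, does it.
- espresso_cup_mid (a point): Bystander: dark green espresso cup with a handle, 63 x 88 x 49 mm; this point is half-way up.
- pitcher_mid (a point): Bystander: small steel milk pitcher, 67 x 60 x 76 mm; this point is half-way up.
- shaker_mid (a point): Bystander: glass cocoa shaker with a grey cap, 44 x 44 x 90 mm; this point is half-way up.

How it is judged (in metres and radians):
On the way, in this order (a step that is already met when the one before it is completed fails the run):
1. the mallet is lifted clear of the stand (4 cm up) (z of mallet_grip in the frame of stand_seat above 0.04 m and contact force between mallet and mallet_stand below 0.1 N), for 0.1 s.
2. the mallet's blow moves the pin down faster than 0.05 m/s (velocity of joint punch_pin above 0.05 m/s and value of joint punch_pin between 0.001 and 0.0195 m and contact force between mallet and punch_pin above 0.3 N).
3. the pin is driven fully down (within 2 mm of its stop) by the mallet (value of joint punch_pin above 0.02 m and contact force between mallet and punch_pin above 0.3 N).
At the end, for the whole second after the job is handed in: The mallet hangs at rest and level (0.1 rad) across both hooks, head outside the same end hook, its grip point within 6 mm in height and 8 mm sideways of the seat point and from 12 mm back to 20 mm out along it; the pin is back up (within 2 mm) (z of mallet_grip in the frame of stand_seat between -0.006 and 0.006 m and y of mallet_grip in the frame of stand_seat between -0.008 and 0.008 m and x of mallet_grip in the frame of stand_seat between -0.012 and 0.02 m and x of mallet_head in the frame of stand_seat above 0.05 m and angle between mallet_grip's own z axis and vertical below 0.1 rad and linear speed of mallet below 0.02 m/s and value of joint punch_pin below 0.002 m); the robot touches nothing.
It fails at once if the robot touches the pin itself (contact force between any of the fingers, the arm and punch_pin above 0.5 N).
It fails at once if the mallet is dropped or thrown (moves free of the fingers faster than 0.5 m/s) (linear speed of mallet above 0.5 m/s and contact force between the fingers and mallet below 0.05 N).
It fails at once if the espresso cup is moved by more than 3 cm (distance of espresso_cup_mid from where it was at the start of the episode above 0.03 m).
It fails at once if the steel pitcher is moved by more than 3 cm (distance of pitcher_mid from where it was at the start of the episode above 0.03 m).
It fails at once if the glass shaker is moved by more than 3 cm (distance of shaker_mid from where it was at the start of the episode above 0.03 m).
It also fails if it takes over 54 s, if anything falls off the work surface, if the arm or the gripper's body presses on something with over 40 N, if the wrist force passes 120 N, or if a joint passes its speed limit or range.

## Working session

There is one attempt and no reset: what is moved stays moved. The work goes in short steps, Python scripts to look and compute and a shell command to move; the robot and the scene stay as the last step left them, time stands still between calls to the robot, and variables do not carry over. Pictures are saved under pics/ and viewed, at most 10 in all, crops included, and the job is handed in when it is done.

```bash
mkdir -p pics; ls
python3 - <<'E'
from cell import manip
import cv2,numpy as np
print(manip.grip_depth, manip.sense())
for n in ("top","side"):
    c=manip.calibration(n); print(n,c)
    p,d=manip.grab_frame(n); np.savez(f"pics/{n}0.npz",p=p,d=d); cv2.imwrite(f"pics/{n}0.png",p[:,:,::-1])
print(manip.calibration("wrist"))
E
```

```text
pics
18.700000000000003 {'t': 0.0, 'qpos': array([ 1.28641219e+00,  4.80830709e-01,  1.59686034e+00,  2.65784582e-05,
        1.06509066e+00, -4.65912946e-02]), 'dq': array([-0.00037203, -0.00059185, -0.00055435, -0.00019587, -0.00053741,
        0.00119671]), 'joint_torque': array([ 6.83108738e-04, -9.50677228e+01, -4.30190098e+01,  1.65997003e-04,
        1.26018265e-02,  7.33044516e-06]), 'position': array([152.96570489, 631.33161066, 230.67816106]), 'tcp_rot': array([-3.14040597e+00, -7.85907073e-05,  2.90378688e+00]), 'force': array([-0.45493294, -0.33205671, -0.16920984]), 'wrist_torque': array([-0.01437565, -0.03651795,  0.03565124]), 'finger_force': 0.0, 'width': 85.17546097370646}
top {'K': array([[515.23626551,   0.        , 278.88020667],
       [  0.        , 515.23626551, 218.40745117],
       [  0.        ,   0.        ,   1.        ]]), 'origin': array([  61.42308125,  124.28051768, 1381.15040724]), 'attitude': array([ 0.41907479, -0.00233174, -1.97679424])}
side {'K': array([[470.53669115,   0.        , 271.58188933],
       [  0.        , 470.53669115, 212.51493789],
       [  0.        ,   0.        ,   1.        ]]), 'origin': array([323.37260155, 709.72031016, 888.59627906]), 'attitude': array([ 0.82660214,  0.01522829, -2.86433412])}
{'K': array([[325.1922621 ,   0.        , 278.29067639],
       [  0.        , 325.1922621 , 210.42687759],
       [  0.        ,   0.        ,   1.        ]]), 'T_tool_cam': array([[-7.39463451e-04,  9.63853904e-01,  2.66430301e-01,
         6.75199126e+01],
       [ 9.99999659e-01,  8.10412021e-04, -1.56347049e-04,
        -7.49236323e-01],
       [-3.66614033e-04,  2.66430094e-01, -9.63854175e-01,
        -1.41529433e+02],
       [ 0.00000000e+00,  0.00000000e+00,  0.00000000e+00,
         1.00000000e+00]])}
```

View pics/top0.png

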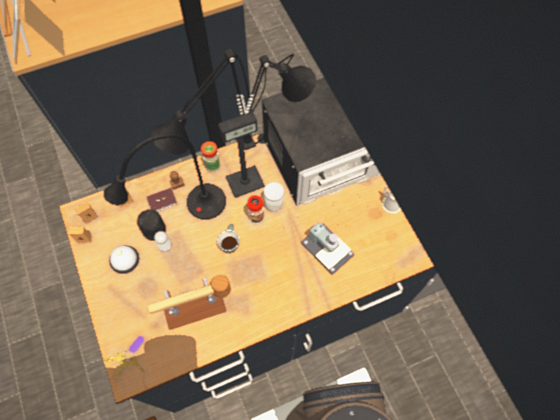

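View pics/side0.png

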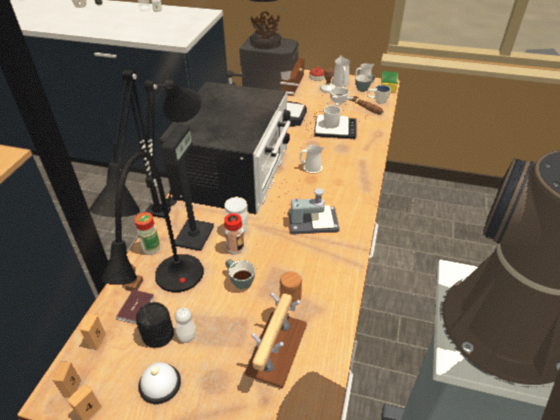

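The top view shows the mallet, with its head at (220,288) and its handle running to (150,307), and the punch at (327,243). The cup is at (229,241). In the side view the head is at (291,285), the handle end at (262,360) and the pin top at about (319,193).

```bash
cat > h.py <<'E'
import numpy as np,cv2
from scipy.spatial.transform import Rotation as R
from cell import manip
def ray(n,u,v,s=None):
    c=manip.calibration(n);K=c["K"];a=np.array([(u-K[0,2])/K[0,0],(v-K[1,2])/K[1,1]])
    if n=="wrist":
        t=np.hypot(*a); s2=np.sin(t)/t if t>1e-9 else 1
        d=np.array([a[0]*s2,-a[1]*s2,-np.cos(t)]);T=c["T_tool_cam"]
        Rt=R.from_euler("xyz",s["tcp_rot"]).as_matrix()
        return s["position"]+Rt@T[:3,3], Rt@T[:3,:3]@d
    return c["origin"],R.from_euler("xyz",c["attitude"]).as_matrix()@np.array([a[0],-a[1],-1])
def onz(n,u,v,z,s=None):
    o,d=ray(n,u,v,s); return o+d*(z-o[2])/d[2]
def proj(n,P):
    c=manip.calibration(n);K=c["K"];p=R.from_euler("xyz",c["attitude"]).as_matrix().T@(np.array(P)-c["origin"])
    return K[0,0]*p[0]/-p[2]+K[0,2],K[1,1]*-p[1]/-p[2]+K[1,2]
E
python3 - <<'E'
from h import *
print("tcp proj",proj("top",[153,631,231]),proj("side",[153,631,231]), "base",proj("top",[0,0,0]))
for n,L in {"top":[("head",220,288,103),("end",152,307,103),("punch",323,230,74),("cup",229,241,45)],"side":[("head",291,285,103),("end",262,358,103),("pin",319,192,110),("cup",241,275,45)]}.items():
    for k,u,v,z in L: print(n,k,onz(n,u,v,z).round())
a=cv2.imread("pics/top0.png");b=cv2.imread("pics/side0.png")
A=cv2.resize(a[200:340,130:370],None,fx=2.5,fy=2.5,interpolation=2); B=cv2.resize(b[170:390,220:360],(int(140*2.5*.64*1),int(220*2.5*.64)),interpolation=2)
o=np.zeros((600,800,3),np.uint8);o[:350,:600]=A;cv2.imwrite("pics/A.png",A)
B=cv2.resize(b[170:390,220:380],None,fx=2.7,fy=2.7,interpolation=2);cv2.imwrite("pics/B.png",B)
E
```

```text
tcp proj (np.float64(19.618129324836218), np.float64(513.1957974128902)) (np.float64(469.36940454236736), np.float64(680.065030792839)) base (np.float64(334.21872790290087), np.float64(451.2180401437077))
top head [463. 112. 103.]
top end [485. 287. 103.]
top punch [ 515. -206.   74.]
top cup [598.  41.  45.]
side head [467.  99. 103.]
side end [477. 278. 103.]
side pin [ 470. -206.  110.]
side cup [597.  56.  45.]
```

View pics/A.png

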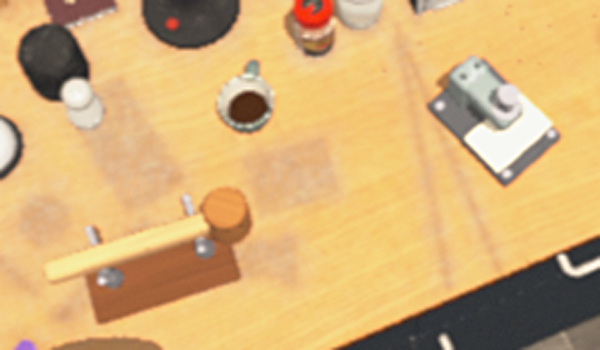

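View pics/B.png

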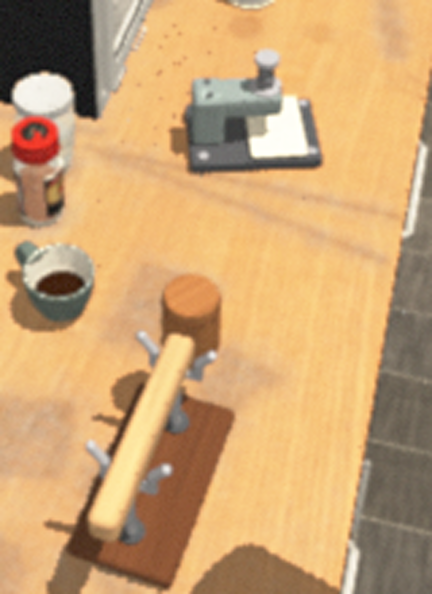

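Crop A shows the head top centre at about (225,207), the handle end at (55,270) and the pin top at (507,95). Crop B shows the head top at (191,297), the handle end at (106,522) and the pin top at (266,57).

Run:
```python
from h import *
def tri(a,b):
    (o1,d1),(o2,d2)=ray("top",*a),ray("side",*b)
    t=np.linalg.lstsq(np.c_[d1,-d2],o2-o1,rcond=None)[0]; p,q=o1+t[0]*d1,o2+t[1]*d2
    return ((p+q)/2).round(1),np.linalg.norm(p-q).round(1)
A=lambda x,y:(130+x/2.5-.3,200+y/2.5-.3); B=lambda x,y:(220+x/2.7-.3,170+y/2.7-.3)
for k,a,b,z in [("head",A(225,207),B(191,297),137),("end",A(55,270),B(106,522),110),("pin",A(507,95),B(266,57),110)]:
    print(k,tri(a,b),onz("top",*a,z).round(1),onz("side",*b,z).round(1))
print("lampshade",tri((117,192),(118,268)), "cup",tri(A(247,107),B(58,285)))
```

```text
head (array([467. , 108.4, 132.4]), np.float64(1.8)) [466.4 108.3 137. ] [465.3 112.4 137. ]
end (array([481.4, 288.8, 102.9]), np.float64(3.8)) [481.  287.6 110. ] [478.  293.2 110. ]
pin (array([ 473.1, -211.1,  109.3]), np.float64(0.2)) [ 472.8 -210.9  110. ] [ 473.1 -210.3  110. ]
lampshade (array([744. , 260.1, 254. ]), np.float64(2.0)) cup (array([601.5,  43. ,  27.9]), np.float64(0.3))
```

```bash
python3 -m pendant '[[[0,0,0,6.7],[0,0,0,6.7],[0,0,0,6.7],[0,0,0,6.7],[0,0,0,6.7],[0,0,0,6.7]]]'
python3 -m pendant '[[[0,0,0,6.8],[0,0,0,6.8],[0,0,0,6.8],[0,0,0,6.8],[0,0,0,6.8],[0,0,0,6.8],[0,0,0,0]]]'
python3 -m pendant '[[[-0.026,0.022,0,0],[-0.026,0.022,0,0],[-0.026,0.022,0,0],[-0.026,0.022,0,0],[-0.026,0.022,0,0],[-0.026,0.022,0,0],[-0.026,0.022,0,0],[-0.026,0.022,0,0]]]'
python3 -m pendant '[[[-0.026,0.022,0,0],[-0.026,0.022,0,0],[-0.026,0.022,0,0],[-0.026,0.022,0,0],[-0.026,0.022,0,0],[-0.026,0.022,0,0],[-0.026,0.022,0,0],[0,0,0,0]]]'
```

```text
t: 0.6
position: [153.0, 631.5, 230.9]
tcp_rot: [-3.141, 0.0, 2.196]
force: [-0.0, -0.0, -0.2]
width: 85.4
finger_force: 0.0
t: 1.18
position: [153.0, 631.5, 230.9]
tcp_rot: [-3.142, 0.001, 1.484]
force: [-0.5, -0.7, 0.3]
width: 85.2
finger_force: 0.0
t: 1.85
position: [312.3, 408.7, 231.2]
tcp_rot: [-3.142, 0.0, 1.495]
force: [0.4, 1.0, -0.0]
width: 85.4
finger_force: 0.0
t: 2.52
position: [453.4, 212.5, 231.4]
tcp_rot: [3.14, 0.001, 1.492]
force: [-0.4, 1.2, -0.6]
width: 85.3
finger_force: 0.0
```

Run:
```python
from h import *
import pickle
s=manip.sense();p,d=manip.grab_frame("wrist");pickle.dump((s,p,d),open("pics/w1.pkl","wb"));cv2.imwrite("pics/w1.png",p[:,:,::-1]);print(s["position"],s["tcp_rot"],s["t"])
```

```text
[453.44047217 212.5121827  231.35683448] [3.14025969e+00 7.46418457e-04 1.49197895e+00] 2.5167
```

View pics/w1.png

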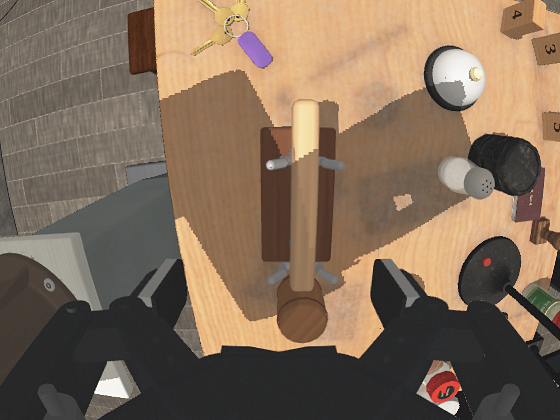

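The wrist view shows the handle from its end at (305,101) to the head at (302,318), about vertical in the picture. The hook tips are near (272,165), (342,165), (270,277) and (337,277).

Run:
```python
from h import *
import pickle
s,p,d=pickle.load(open("pics/w1.pkl","rb"))
hsv=cv2.cvtColor(p,cv2.COLOR_RGB2HSV)
for v in (120,140,180,200,220,240,260):
    r=d[v,270:340]; print(v,r[::6].round(), hsv[v,270:340:6,2])
    w=np.where(r<r.min()+12)[0]+270; print("  band",w.min(),w.max(),onz("wrist",(w.min()+w.max())/2,v,116,s).round(1))
print("tip",onz("wrist",305,100,116,s),"head",onz("wrist",302,318,137,s))
for u,v in [(272,165),(342,165),(270,277),(337,277)]: print(onz("wrist",u,v,120,s).round(1))
```

```text
120 [360. 360. 358. 359. 249. 248. 249. 248. 251. 359. 359. 359.] [177 225 217 199 234 246 245 244 195 131 132 133]
  band 292 318 [479.6 279.7 116. ]
140 [351. 350. 349. 350. 254. 252. 252. 252. 256. 349. 349. 367.] [ 83 141 143 150 235 246 245 245 176  85  85 130]
  band 292 318 [478.5 263.9 116. ]
180 [362. 361. 361. 361. 262. 261. 261. 262. 363. 363. 363. 379.] [ 83  81  82  86 134 166 160 169 106  83  85 120]
  band 292 317 [476.  231.8 116. ]
200 [368. 369. 369. 367. 267. 265. 265. 266. 367. 369. 367. 385.] [ 81  81  80  79 135 157 159 170  91  83  87 128]
  band 292 317 [475.  215.3 116. ]
220 [375. 374. 375. 374. 271. 270. 271. 270. 374. 375. 374. 391.] [ 82  81  81  78 135 155 150 168  82  80  85 132]
  band 291 316 [473.2 198.4 116. ]
240 [380. 382. 381. 378. 276. 275. 275. 276. 381. 381. 383. 397.] [ 82  81  81  62 137 153 145 167  87  77  70 139]
  band 291 316 [472.2 180.7 116. ]
260 [387. 388. 387. 389. 282. 280. 280. 281. 389. 389. 406. 408.] [ 76  77  79  71 141 150 148 154  82  71 143 139]
  band 291 314 [470.3 162.2 116. ]
tip [480.81121233 295.47360641 116.        ] head [466.2040034  116.13145915 137.        ]
[451.1 246.5 120. ]
[506.3 242.5 120. ]
[441.1 150.1 120. ]
[499.7 144.7 120. ]
```

```bash
python3 -m pendant '[[[-0.013,0.0105,0,0],[-0.013,0.0105,0,0],[0,0,0.02,0],[0,0,0.025,0],[0,0,0.025,0],[0,0,0.02,0],[0,0,0.01,0],[0,0,0,0]]]'
python3 - <<'E'
from h import *
import pickle
s=manip.sense();p,d=manip.grab_frame("wrist");pickle.dump((s,p,d),open("pics/w2.pkl","wb"));cv2.imwrite("pics/w2.png",p[:,:,::-1]);print(s["position"],s["tcp_rot"],s["t"])
E
```

```text
t: 3.23
position: [467.8, 188.9, 129.5]
tcp_rot: [-3.138, 0.001, 1.493]
force: [-1.1, 0.4, 0.8]
width: 85.5
finger_force: 0.0
[467.80157399 188.94273888 129.49588734] [-3.13822509e+00  1.31931430e-03  1.49286355e+00] 3.2333
```

View pics/w2.png

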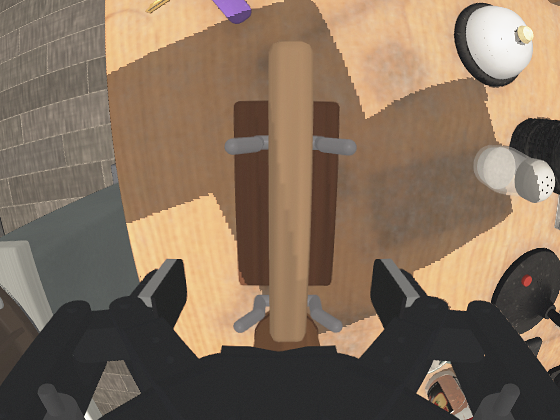

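Handle centre is at column ~290 and the finger centre at ~279, so the tool needs about 5 mm more along tool y.

```bash
python3 -m pendant '[[[-0.003,0.005,0,0],[0,0,0.015,0],[0,0,0.015,0],[0,0,0.01,0],[0,0,0.005,0],[0,0,0,0],[0,0,0,0]]]'
python3 -m pendant '[[[0,0,0,0],[0,0,0,0],[0,0,0,0],[0,0,0,0],[0,0,0,0],[0,0,0,0],[0,0,0,0],[0,0,0,0]]]' 0.01
```

```text
t: 3.87
position: [474.5, 185.4, 86.8]
tcp_rot: [3.141, -0.0, 1.49]
force: [-0.1, 0.1, -0.0]
width: 85.8
finger_force: 0.0
t: 4.53
position: [474.3, 185.4, 86.6]
tcp_rot: [3.141, -0.0, 1.49]
force: [-1.2, -1.0, 5.4]
width: 21.0
finger_force: 58.4
```

```bash
python3 -m pendant '[[[0,0,-0.005,0],[0,0,-0.01,0],[0,0,-0.015,0],[0,0,-0.02,0],[0,0,-0.02,0],[0,0,-0.02,0],[0,0,-0.01,0],[0,0,0,0]]]'
python3 -m pendant '[[[0,0,0,0],[0,0,0,0],[0,0,0,0]]]'
python3 - <<'E'
from h import *
import pickle
for n in("wrist",):
    s=manip.sense();p,d=manip.grab_frame(n);pickle.dump((s,p,d),open("pics/w3.pkl","wb"));cv2.imwrite("pics/w3.png",p[:,:,::-1])
    p,d=manip.grab_frame("side");cv2.imwrite("pics/s3.png",p[:,:,::-1])
print(s["position"],s["t"])
E
```

```text
t: 5.2
position: [475.4, 185.8, 188.8]
tcp_rot: [3.138, -0.002, 1.49]
force: [0.6, 0.7, -2.6]
width: 21.2
finger_force: 58.8
t: 5.45
position: [473.5, 185.1, 185.2]
tcp_rot: [-3.14, 0.001, 1.49]
force: [-0.7, 0.9, -2.2]
width: 20.8
finger_force: 58.8
[473.45213713 185.13469917 185.19911083] 5.45
```

View pics/s3.png

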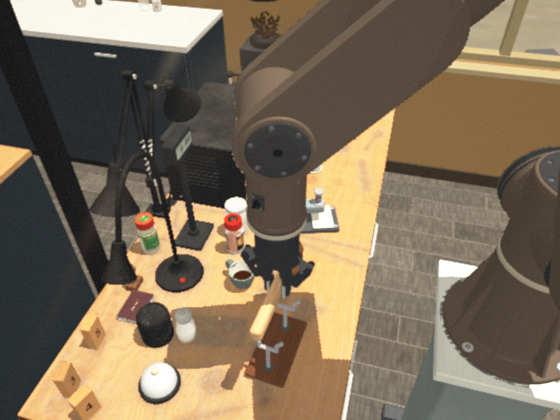

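The mallet is held and lifted clear. The punch pin is still visible at (319,193).

```bash
python3 -m pendant '[[[-0.015,0.0015,0,0],[-0.03,0.003,0,0],[-0.035,0.0036,0,0],[-0.035,0.0036,0,0],[-0.035,0.0036,0,0],[-0.035,0.0036,0,0],[-0.035,0.0036,0,0],[-0.035,0.0036,0,0]]]'
python3 -m pendant '[[[-0.03,0.003,0,0],[-0.02,0.002,0,0],[-0.01,0.001,0,0],[-0.003,0,0,0],[0,0,0,0],[0,0,0,0],[0,0,0,0]]]'
python3 - <<'E'
from h import *
s=manip.sense()
a=cv2.cvtColor(manip.grab_frame("top")[0],cv2.COLOR_RGB2BGR);b=cv2.cvtColor(manip.grab_frame("side")[0],cv2.COLOR_RGB2BGR)
cv2.imwrite("pics/t4.png",a);cv2.imwrite("pics/s4.png",b)
A=cv2.resize(a[190:330,260:390],None,fx=3,fy=3,interpolation=2);B=cv2.resize(b[150:290,240:370],None,fx=3,fy=3,interpolation=2)
cv2.imwrite("pics/c4.png",np.hstack([A,B]));print(s["position"],s["tcp_rot"],s["t"])
E
```

```text
t: 6.22
position: [479.0, -72.5, 185.8]
tcp_rot: [-3.141, -0.0, 1.49]
force: [1.2, 0.6, -1.8]
width: 21.3
finger_force: 58.8
t: 6.8
position: [480.4, -133.0, 186.2]
tcp_rot: [-3.141, -0.0, 1.491]
force: [-0.1, 0.8, -1.6]
width: 20.9
finger_force: 58.8
[ 480.36683243 -133.00645912  186.15481063] [-3.14110946e+00 -2.86589794e-04  1.49120970e+00] 6.8
```

View pics/c4.png

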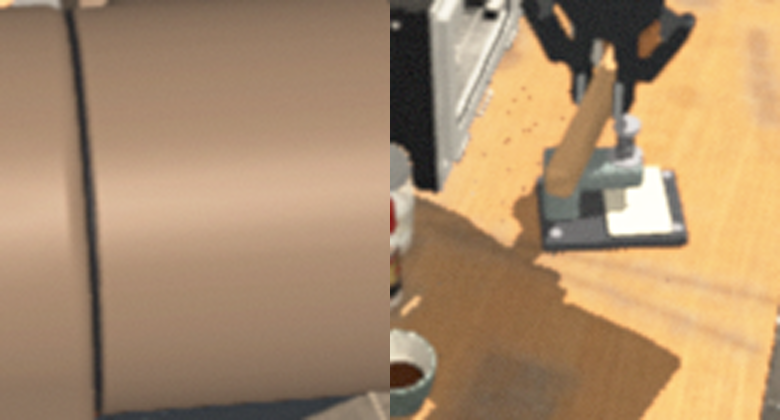

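Side crop: the handle end is at about (560,185) and the pin at (628,123), with the head hidden behind the gripper. I'll check the geometry with the handle tip.

Run:
```python
from h import *
e=lambda x,y:(240+(x-390)/3-.3,150+y/3-.3)
print("tip",onz("side",*e(561,186),202).round(1),"pin",onz("side",*e(628,122),110).round(1),"headspot",onz("side",*e(648,42),202).round(1))
ax=np.array([np.cos(1.491),np.sin(1.491)]); print("exp tip",np.array([480.4-1.5,-133])+115*ax,"head",np.array([480.4-1.5,-133])-76*ax)
# old tip by same view
print(onz("side",260,365,103).round(1))
```

```text
tip [485.9 -21.1 202. ] pin [ 471.4 -212.6  110. ] headspot [ 458.7 -206.2  202. ]
exp tip [488.06684211 -18.36593436] head [ 472.84191304 -208.75816512]
[476.5 292.7 103. ]
```

```bash
python3 -m pendant '[[[-0.001,0,0.015,0],[0,0,0.015,0],[0,0,0,0],[0,0,0,0]]]'
python3 -m pendant '[[[0,0,0.015,0],[0,0,0.016,0],[0,0,0.016,0],[0,0,0.007,0],[0,0,0,0]]]'
python3 -c "
from h import *
s=manip.sense();print(s['force'],s['wrist_torque'])
cv2.imwrite('pics/s5.png',cv2.resize(manip.grab_frame('side')[0][150:290,240:370,::-1],None,fx=3,fy=3,interpolation=2))"
```

```text
t: 7.23
position: [480.0, -134.5, 156.0]
tcp_rot: [-3.14, -0.0, 1.491]
force: [-0.5, 0.5, -1.0]
width: 21.3
finger_force: 58.8
t: 7.65
position: [480.7, -135.0, 102.2]
tcp_rot: [-3.142, 0.0, 1.491]
force: [-0.9, 1.3, 3.8]
width: 21.2
finger_force: 60.2
[-0.93287607  1.25428094  3.79705643] [-0.14972802 -0.01016972  0.00608654]
```

View pics/s5.png

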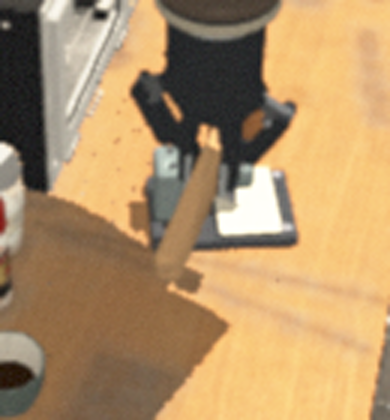

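The mallet is down on the punch, with the handle tip at crop (168,268). I'll check whether it pivoted in the grip.

```bash
python3 - <<'E'
from h import *
for z in (118.6,110,103): u,v=proj("side",[486,-21.5,z]); print(z,(u-240)*3,(v-150)*3)
u,v=proj("side",[486,-21.5,202.6]); print((u-240)*3+390,(v-150)*3,"vs 561,186")
E
python3 -m pendant '[[[0,0,0.003,0],[0,0,0.003,0],[0,0,0,0]]]'; python3 -c "
from h import *
s=manip.sense();print(s['force'],s['wrist_torque'])"
```

```text
118.6 167.82224223085086 265.72973069332755
110 167.5986655978782 273.5978714462775
103 167.41846210371136 279.93961851271314
560.1410465000702 184.1260401547714 vs 561,186
t: 7.95
position: [481.1, -135.1, 97.4]
tcp_rot: [3.14, 0.0, 1.49]
force: [1.1, 3.0, 6.2]
width: 21.0
finger_force: 61.1
[1.12082731 2.97747957 6.1663673 ] [ 0.09141197 -0.03701693  0.06697088]
```

```bash
cat > tilt.py <<'E'
from h import *
import pickle
def tilt(s,p,d):
    c=manip.calibration("wrist");K=c["K"];T=c["T_tool_cam"];P=[]
    for v in range(60,270,5):
        for u in range(280,306,4):
            if d[v,u]<=0: continue
            a=np.array([(u-K[0,2])/K[0,0],(v-K[1,2])/K[1,1]]);t=np.hypot(*a);k=np.sin(t)/t
            q=np.array([a[0]*k,-a[1]*k,-np.cos(t)])*d[v,u]/np.cos(t)
            P.append(T[:3,:3]@q+T[:3,3])
    P=np.array(P); P=P[(abs(P[:,1])<9)&(P[:,2]<25)&(P[:,2]>-70)]
    m=np.polyfit(P[:,0],P[:,2],1); r=P[:,2]-np.polyval(m,P[:,0]); P=P[abs(r)<4]; m=np.polyfit(P[:,0],P[:,2],1)
    print(len(P),"x range",P[:,0].min().round(),P[:,0].max().round(),"slope",m[0].round(4),"tool z at grip",m[1].round(1),"head axis z rel TCP(down +)",(np.polyval(m,-76)+13).round(1))
if __name__=="__main__":
    tilt(*pickle.load(open("pics/w3.pkl","rb")))
    s=manip.sense();p,d=manip.grab_frame("wrist");pickle.dump((s,p,d),open("pics/wl.pkl","wb"));print(s["position"]);tilt(s,p,d)
E
python3 tilt.py
```

```text
275 x range 13.0 89.0 slope 0.0006 tool z at grip -27.9 head axis z rel TCP(down +) -14.9
[ 481.08911967 -135.12890317   97.36961682]
249 x range 12.0 91.0 slope 0.118 tool z at grip -28.5 head axis z rel TCP(down +) -24.4
```

The blow left the handle tilted 0.118 rad in the grip. That puts the head face at 97.4+24.4−34 = 87.8 mm, which is the pin's stop height of 88 mm, at about 8 N, so the pin is fully down. Next I'll lift and go back.

```bash
python3 -m pendant '[[[0,0,-0.01,0],[0,0,-0.015,0],[0,0,-0.02,0],[0,0,-0.02,0],[0,0,-0.015,0],[0,0,-0.008,0],[0,0,0,0],[0,0,0,0]]]'
python3 -m pendant '[[[0.015,-0.0015,0,0],[0.03,-0.003,0,0],[0.035,-0.0036,0,0],[0.035,-0.0036,0,0],[0.035,-0.0036,0,0],[0.035,-0.0036,0,0],[0.035,-0.0036,0,0],[0.035,-0.0036,0,0]]]'
python3 -m pendant '[[[0.03,-0.003,0,0],[0.02,-0.002,0,0],[0.01,-0.001,0,0],[0.003,0,0,0],[0,0,0,0],[0,0,0,0],[0,0,0,0]]]'
python3 tilt.py
```

```text
t: 8.67
position: [480.5, -135.2, 184.8]
tcp_rot: [3.141, 0.0, 1.49]
force: [0.2, -0.3, -2.0]
width: 21.5
finger_force: 59.9
t: 9.33
position: [473.9, 122.6, 183.3]
tcp_rot: [-3.14, 0.001, 1.49]
force: [1.1, -0.2, -1.6]
width: 21.1
finger_force: 59.9
t: 9.92
position: [474.0, 183.2, 184.1]
tcp_rot: [-3.141, 0.0, 1.489]
force: [0.2, 0.8, -1.4]
width: 21.3
finger_force: 59.9
275 x range 13.0 89.0 slope 0.0006 tool z at grip -27.9 head axis z rel TCP(down +) -14.9
[473.9920975  183.21405913 184.08670814]
252 x range 12.0 91.0 slope 0.1063 tool z at grip -28.1 head axis z rel TCP(down +) -23.2
```

```bash
python3 -m pendant '[[[0.002,0,0.01,0],[0,0,0.015,0],[0,0,0.015,0],[0,0,0.015,0],[0,0,0.015,0],[0,0,0.01,0],[0,0,0.005,0],[0,0,0,0]]]'
python3 -m pendant '[[[0,0,0.002,0],[0,0,0.002,0],[0,0,0.002,0],[0,0,0.002,0],[0,0,0.002,0],[0,0,0,0],[0,0,0,0]]]'
python3 tilt.py | tail -2
```

```text
t: 10.63
position: [473.7, 185.9, 98.2]
tcp_rot: [-3.14, 0.001, 1.49]
force: [0.3, 0.2, -2.3]
width: 20.8
finger_force: 59.9
t: 11.22
position: [474.8, 186.5, 89.8]
tcp_rot: [3.14, -0.0, 1.49]
force: [-0.1, -1.6, 4.7]
width: 21.4
finger_force: 61.1
[474.76752677 186.51464963  89.77315835]
252 x range 13.0 90.0 slope 0.0658 tool z at grip -28.5 head axis z rel TCP(down +) -20.5
```

Pushing down on the tail hook levels the handle as planned, so I'll continue.

```bash
python3 -m pendant '[[[0,0,0.001,0],[0,0,0.001,0],[0,0,0.001,0],[0,0,0.001,0],[0,0,0,0],[0,0,0,0]]]'
python3 tilt.py | tail -2
python3 -m pendant '[[[0,0,0.001,0],[0,0,0,0],[0,0,0,0]]]'
python3 tilt.py | tail -2
```

```text
t: 11.77
position: [474.7, 186.4, 85.9]
tcp_rot: [3.141, -0.0, 1.49]
force: [-0.4, -3.2, 10.4]
width: 21.0
finger_force: 62.4
[474.68337866 186.37777063  85.8783502 ]
274 x range 13.0 89.0 slope 0.0044 tool z at grip -28.6 head axis z rel TCP(down +) -15.9
t: 12.07
position: [474.7, 186.4, 85.7]
tcp_rot: [3.14, -0.0, 1.49]
force: [-5.6, -5.8, 30.6]
width: 21.3
finger_force: 65.3
[474.73235103 186.36320223  85.70992269]
276 x range 13.0 89.0 slope 0.0001 tool z at grip -28.5 head axis z rel TCP(down +) -15.5
```

Both hooks now carry it and it is level. I'll ease up 1 mm, open, and retreat.

```bash
python3 -m pendant '[[[0,0,-0.001,0],[0,0,0,0]]]'
python3 -m pendant '[[[0,0,0,0],[0,0,0,0],[0,0,0,0],[0,0,0,0],[0,0,0,0],[0,0,0,0],[0,0,0,0],[0,0,0,0]]]' 0.085
python3 -m pendant '[[[0,0,-0.01,0],[0,0,-0.02,0],[0,0,-0.03,0],[0,0,-0.03,0],[0,0,-0.03,0],[0,0,-0.02,0],[0,0,-0.005,0],[0,0,0,0]]]'
python3 - <<'E'
from h import *
s=manip.sense();p,d=manip.grab_frame("wrist");print(s["position"])
for v in (120,180,240):
    r=d[v,270:340].copy(); r[r<=0]=999;w=np.where(r<r.min()+12)[0]+270;print(onz("wrist",(w.min()+w.max())/2,v,116,s).round(1))
cv2.imwrite("pics/w9.png",p[:,:,::-1])
E
```

```text
t: 12.28
position: [474.7, 186.4, 86.0]
tcp_rot: [3.14, -0.0, 1.49]
force: [-0.0, -3.2, 6.3]
width: 21.0
finger_force: 61.5
t: 12.95
position: [474.2, 186.4, 85.3]
tcp_rot: [-3.142, 0.0, 1.49]
force: [0.4, 0.1, -0.2]
width: 85.3
finger_force: 0.0
t: 13.62
position: [475.0, 186.7, 232.4]
tcp_rot: [3.138, -0.001, 1.49]
force: [0.2, 0.6, 0.3]
width: 85.0
finger_force: 0.0
[475.04483826 186.66345014 232.38964078]
[482.1 255.4 116. ]
[478.2 207.5 116. ]
[474.1 156.3 116. ]
```

View pics/w9.png

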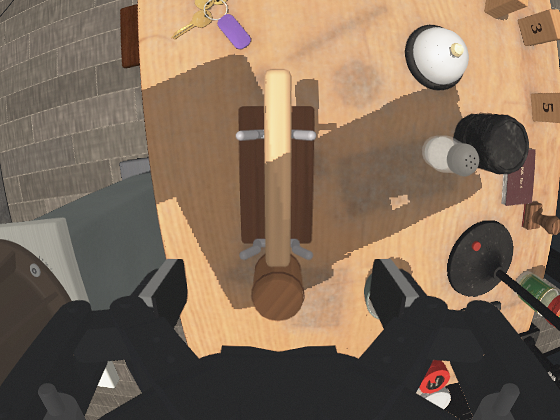

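The mallet hangs across both hooks, with its tail end at (278,70) and its head at (278,295) just outside the head hook, centred between the lips. The gripper is clear.

```bash
python3 -c "
from cell import manip
print(manip.hand_in())"
```

```text
the job is handed in; nothing more can be done
None
```

I struck the pin once with the mallet and, by my measurements, drove it fully down to its stop. The mallet is back hanging level on both hooks, and I handed the job in at about 14 s. The hand-in gave no verdict, and I did not look at the pin or the three bystanders again after the blow.

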